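Hold the fraction collector's drop arm down in its clamp

ROBOT

A 6-joint arm with a two-finger parallel gripper is mounted at the origin on the work surface. World frame = base frame: x ahead of the robot, y to its left, z up, the work surface at z = 0. Lengths are in mm, angles in rad, forces in N, time in s.
With the tool pointing down it reaches from about 400 to 825 mm from the base axis. Payload 7 kg.
Tool frame: the origin (TCP) lies midway between the tips of the shut fingers; the grasp point (between the pads) lies robot.pinch_z behind it (robot.pinch_z is the distance from the TCP to the grasp point, in mm); z points along the fingers, y is the line along which they close (so a half turn about z gives the same grasp; the last joint's range is limited). The gripper opens to 88 mm and grips with 3 to 60 N. Pads are 19 mm wide; open, the fingers measure 130 mm over their backs; the gripper's body (78 mm by 193 mm) begins 47 mm behind the grasp point.
Start: joints at [1.602, 0.359, 0.012, 0, -1.224, -0.288], TCP at [171.451, 652.84, 226.561] pointing down, gripper open.
Joint ranges: [-3.07, 3.07], [-1.43, 2.12], [-1.02, 1.25], [-3.03, 1.67], [-3.05, -0], [-3.03, 3.03]. Speed limits (rad/s): [2.39, 2.39, 3.01, 3.14, 3.14, 3.14].

INTERFACE

Orientations are given as a unit quaternion [x, y, z, w].
In Python, from station import robot gives the robot as it stands.
- The arm moves only by the tool arm_command, never from a script. Its argument "commands" is a list of rows, each an object of numbers: "wx", "wy", "wz": the turn, a rotation vector about the world's x, y, z in units of 6 degrees (1.0 is 6 degrees); "tx", "ty", "tz": the shift along the world's x, y, z in units of 25 mm (1.0 is 25 mm); "grip": the closure, from -1 (fully open) to 1 (shut). A call has 1 to 5 rows; each row is the pose to reach, as a shift and turn from the pose commanded when the call began; what a row does not reach only later rows make up. A row lasts 1/12 s, in which the tool goes at most 41.7 mm and 7.16 degrees, less where a joint would pass 70% of its speed; a pose out of reach is approached as far as the arm can. A call with a gripper value outside its range is refused whole. The fingers move at their own pace and stop on an object; the grip force is fixed at half the most. Time passes only in rows, so rows that repeat a pose let the fingers close. It gives the time, the measured TCP pose, the force, the opening and the grip force at its end, in the units of the state.
- robot.sense(): the state, without advancing time (a new reading comes with each control period).
- robot.snapshot(name): name is "scene" or "side" or "wrist"; returns (picture, depth): 384x512x3 uint8, red, green, blue; 384x512 float32, mm along the optical axis (not along the pixel's ray), 0 where there is no reading.
- robot.camera_model(name): a dict with "mtx" (3x3 intrinsics, pixels), "origin" and "attitude" of the camera in the world. Camera axes: x right, y down, z forward; pixel columns grow to the right and rows downward; lengths in mm; the calibration is good to about 2 mm. A picture is of the moment at which its call begins: read the wrist's pose just before it. camera_model takes no time and is no camera call; for the wrist camera it gives the pose at the moment of the call.
- robot.hand_in(): hands the job in; it is judged then, once.
The state is a dict: "t": time; "joint_pos": joint angles; "joint_vel": joint speeds; "joint_efforts": joint torques, N m; "tcp_pos": TCP position; "eef_rot": TCP orientation; "contact_force": force on the tool from outside, world axes, zero at the start; "torque": the same for the moment, N m; "grip_width": finger opening in mm; "grip_force": force on a finger pad.
Only numpy, scipy, OpenCV 4.12 (cv2) and the standard library are available. Lean on these libraries where they do the work, as an engineer would, in place of code of your own. Each camera call takes 0.05 s, during which the arm holds its last target. There are 200 camera calls.

TASK

Take the collector's drop arm out of its parking stand, slide its steel post down into the clamp socket on the fraction collector with the nozzle over the green-rimmed tube, and press it down onto the sprung cushion inside so that the cushion bears a steady 9 N or so while a colleague tightens the clamp screw. Keep it steady for a second or two and finish while still gripping the drop arm and pushing with that force, never much harder. Leave the bottle, beaker and cardboard box where they are.

Things in the scene. Friction and masses are not known exactly. Their poses are not given: they have to be found in the camera images.
- droparm: drop arm, loose, about 0.25 kg, balanced, standing upright in the stand. Origin: centre of the post's foot; z up, x along the arm to the nozzle. Steel post 16 mm in diameter, z 0 to 70. Black arm 16 mm wide, z 70 to 88, out to x = 103; 26 mm wide counterweight, z 69 to 89, back to x = -40. On top a grey grip block 20 x 20 mm, faces square to x and y, z 88 to 140. White nozzle under the arm
- droparm_grip (a point): middle of the grey grip block, on the post's axis, 114 mm above the foot and 26 mm below the block's top
- droparm_nozzle (a point): tip of the nozzle, 95 mm out along the arm (x) from the post's axis and 58 mm above the foot's level
- stand: parking stand, a fixed blue plastic block 90 x 70 x 45 mm high, origin at the centre of its underside; a round hole 18.5 mm in diameter and 40 mm deep in the middle of its top holds the post (its floor is 5 mm above the table)
- collector: fraction collector, fixed: grey base 300 (x) x 280 (y) x 75 mm high, origin at the centre of its underside. Grey carousel of radius 115 mm at x = 30, y = 0, top 125 mm above the table, with dark holes. At x = -105, y = 100 an aluminium clamp block 46 x 46 mm, 75 to 130 mm above the table; its red-headed screw sticks out to +y, 110 mm above the table, ending 51 mm from the socket's axis
- collector_socket (a point): centre of the mouth of the clamp block's vertical round socket, 130 mm above the table; socket 19 mm in diameter with a 2 mm chamfer; frame axes as the collector's, z up
- collector_tube (a point): centre of the green-rimmed collecting tube's mouth in the carousel, 129 mm above the table, 95 mm from the socket's axis towards the carousel's hub
- cushion: orange sprung cushion, a disc of radius 9 mm inside the socket that the post's foot lands on. Origin: centre of its upper face, at rest 30 mm below the socket's mouth. It sinks straight down under load by 1 mm for every 0.9 N (so 10 mm for 9 N, the drop arm's own 2.5 N or so included) and is at its hard stop at 18 mm; it springs back
- bottle: amber reagent bottle, 60 mm in diameter, 130 mm high, loose, bystander; origin at the centre of its underside
- beaker: small glass beaker, 60 mm in diameter, 60 mm high, loose, bystander; origin at the centre of its underside
- tubebox: cardboard box of spare tubes, 60 x 80 x 45 mm high, loose, bystander; origin at the centre of its underside
There are look-alikes about, which are no part of the job. Of the things like the droparm, leave any that is blue, turquoise or yellow; of the rest the smaller one is meant.

How it is judged:
By the outcome, as a careful person would: the job done as asked, in the order asked, and still so for the second after the job is handed in, while the arm keeps its last pose, push and grip.
It also fails if it takes over 45 s, if anything falls off the work surface, if the arm or the gripper's body presses on something with over 40 N, if the wrist force passes 120 N, or if a joint passes its speed limit or range.

## Working session

There is one attempt and no reset: what is moved stays moved. The work goes in short steps, Python scripts to look and compute and a tool call to move; the robot and the scene stay as the last step left them, time stands still between calls to the robot, and variables do not carry over. Pictures are saved under pics/ and viewed, at most 10 in all, crops included, and the job is handed in when it is done.

Besides the shell and the picture viewer there is one more tool, called after "Call:" as name(argument=value, ...) on one line, values as JSON. arm_command: Moves the arm, as the interface text tells. Its arguments: {"type":"object","properties":{"commands":{"type":"array","items":{"type":"object","properties":{"wx":{"type":"number"},"wy":{"type":"number"},"wz":{"type":"number"},"tx":{"type":"number"},"ty":{"type":"number"},"tz":{"type":"number"},"grip":{"type":"number"}}}}},"required":["commands"]}

```bash
ls; mkdir -p pics
cat > h.py <<'E'
import numpy as np, cv2
from scipy.spatial.transform import Rotation as R
from station import robot
def snap(n,f):
    c=robot.camera_model(n); p,d=robot.snapshot(n); cv2.imwrite(f'pics/{f}.png',p[:,:,::-1]); np.savez(f'pics/{f}.npz',p=p,d=d,K=c['mtx'],o=c['origin'],q=np.array(c['attitude']))
def load(f):
    z=np.load(f'pics/{f}.npz'); q=z['q']; M=q if q.shape==(3,3) else R.from_quat(q).as_matrix()
    return z['p'],z['d'],z['K'],z['o'],M
def cloud(f):
    p,d,K,o,M=load(f); v,u=np.mgrid[:384,:512]
    X=np.stack([(u-K[0,2])/K[0,0]*d,(v-K[1,2])/K[1,1]*d,d],-1)@M.T+o
    X[d==0]=np.nan; return p,X
def ray(f,u,v,z):
    p,d,K,o,M=load(f); r=M@np.array([(u-K[0,2])/K[0,0],(v-K[1,2])/K[1,1],1]); return o+r*(z-o[2])/r[2]
E
python3 - <<'E'
from h import *
s=robot.sense(); print(s['tcp_pos'],s['eef_rot'],robot.pinch_z,s['contact_force'],s['grip_width'])
for n in('scene','side','wrist'):
    snap(n,n+'0'); print(n,load(n+'0')[3])
a=[cv2.imread(f'pics/{n}0.png') for n in('scene','side')]
cv2.imwrite('pics/a.png',cv2.resize(np.vstack(a),(800*512//512*3//4,900*1//1*600//900)) if 0 else np.hstack(a)[:, :])
E
```

```text
pics
[171.35837947 652.37656234 225.61336657] [ 9.91758585e-01 -1.28117914e-01 -3.69949547e-05  8.41148418e-04] 18.8 [-0.80913016  0.53871416  0.51732491] 87.34334781074395
scene [1200.21087445  684.1889173   709.05548472]
side [-218.78643399 -561.19327008 1235.3710034 ]
wrist [249.25369167 631.91822352 383.48153315]
```

View pics/scene0.png

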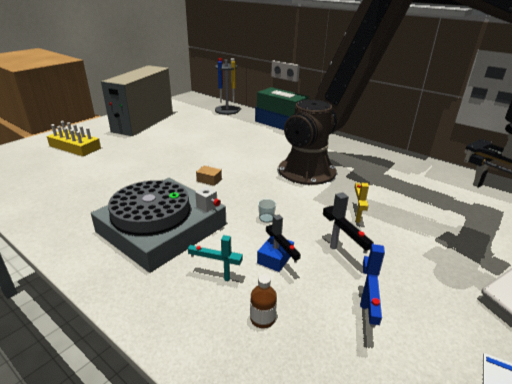

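View pics/side0.png

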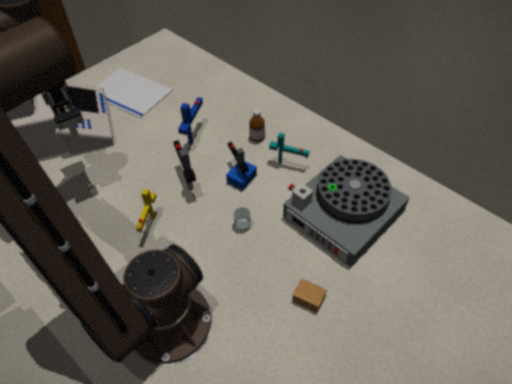

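Scene picture: black arms with grey grips at (280,240), in the blue stand, and at (345,220), which is taller. The teal (220,255), yellow (362,200) and blue (374,285) ones are to be left. The one in the stand at (280,240) looks like the smaller black arm. The collector is at (160,215), socket block near (205,195), green tube at (174,196). I'll confirm with a crop and measure.

Run:
```python
from h import *
a=cv2.imread('pics/scene0.png')[180:280,230:400]; b=cv2.imread('pics/side0.png')[125:225,150:420]
a=cv2.resize(a,(510,300),interpolation=3); b=cv2.resize(b,(780,290),interpolation=3)
o=np.zeros((590,780,3),np.uint8); o[:300,:510]=a; o[300:]=b; cv2.imwrite('pics/crop.png',o)
for f in('scene0','side0'):
    p,X=cloud(f); print(f,{k:X[v,u].round(0).tolist() for k,(u,v) in (dict(gripA=(278,220),gripB=(341,200),tube=(174,195),block=(207,192),bottle=(264,283),beaker=(267,203),box=(208,170)) if f=='scene0' else dict(gripA=(241,163),gripB=(188,165),tube=(332,186),block=(302,192),bottle=(257,118),beaker=(242,212),box=(310,290))).items()})
```

```text
scene0 {'gripA': [529.0, 231.0, 140.0], 'gripB': [383.0, 333.0, 175.0], 'tube': [615.0, -84.0, 131.0], 'block': [527.0, -36.0, 121.0], 'bottle': [723.0, 336.0, 127.0], 'beaker': [358.0, 69.0, 43.0], 'box': [326.0, -239.0, 47.0]}
side0 {'gripA': [512.0, 210.0, 97.0], 'gripB': [368.0, 310.0, 130.0], 'tube': [615.0, -90.0, 128.0], 'block': [543.0, -29.0, 112.0], 'bottle': [707.0, 318.0, 106.0], 'beaker': [397.0, 96.0, 38.0], 'box': [326.0, -243.0, 45.0]}
```

View pics/crop.png

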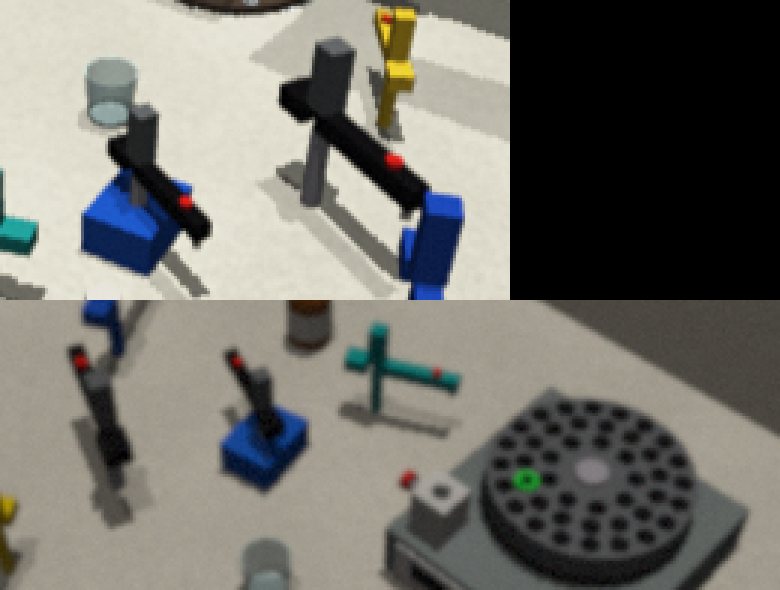

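View pics/wrist0.png

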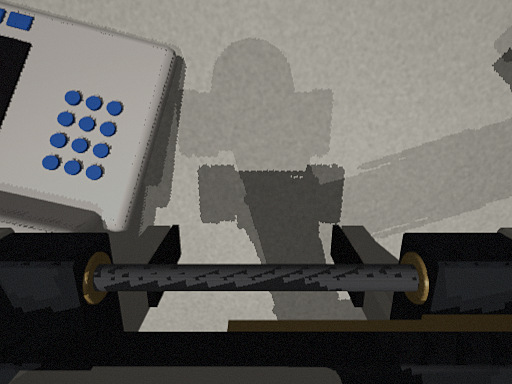

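The crop confirms it: the arm in the blue stand is the smaller black one. The other black arm is about 30 mm taller and stands free. The wrist view shows only a keypad device. Next I need rough yaws and positions.

Run:
```python
from h import *
P=[];C=[]
for f in('scene0','side0'):
    p,X=cloud(f); P.append(X.reshape(-1,3)); C.append(p.reshape(-1,3).astype(int))
for i in (0,1):
    X,c=P[i],C[i]
    n=lambda x,y,r:np.hypot(X[:,0]-x,X[:,1]-y)<r
    m=n(520,222,130)&(c.max(1)<60)&(X[:,2]>70)&(X[:,2]<98)
    q=X[m][:,:2]; w,V=np.linalg.eigh(np.cov(q.T)); a=V[:,1]; print('arm',m.sum(),q.mean(0).round(1),np.degrees(np.arctan2(a[1],a[0])).round(1),(np.sort((q-q.mean(0))@a)[[0,-1]]).round(0))
    m=n(520,222,25)&(X[:,2]>105)&(X[:,2]<160); print('grip',m.sum(),np.nanmean(X[m],0).round(1),np.nanmax(X[m],0).round(1),np.nanmin(X[m],0).round(1))
    red=(c[:,0]>130)&(c[:,1]<60)&(c[:,2]<60); m=red&n(560,220,130); print('red A',m.sum(),np.nanmedian(X[m],0).round(1))
    m=red&n(540,30,80); print('screw',m.sum(),np.nanmedian(X[m],0).round(1))
    g=(c[:,1]>120)&(c[:,0]<80)&(c[:,2]<80)&n(615,-85,60); print('tube',g.sum(),np.nanmedian(X[g],0).round(1))
    m=n(650,-120,220)&(X[:,2]>119)&(X[:,2]<130)&~n(540,-28,50); q=X[m][:,:2].astype(np.float32); print('carousel',cv2.minEnclosingCircle(q))
    m=n(650,-120,320)&(X[:,2]>70)&(X[:,2]<80)&(X[:,1]<60); print('base',cv2.minAreaRect(X[m][:,:2].astype(np.float32)))
    m=n(540,-28,50)&(X[:,2]>126)&(X[:,2]<135)&(c.max(1)>110); print('block',m.sum(),cv2.minAreaRect(X[m][:,:2].astype(np.float32)))
c=robot.camera_model('wrist'); s=robot.sense(); T=R.from_quat(s['eef_rot']); print('Rtool',T.as_matrix().round(3).tolist()); q=np.array(c['attitude']); M=q if q.shape==(3,3) else R.from_quat(q).as_matrix()
print('cam in tool',T.inv().apply(np.array(c['origin'])-s['tcp_pos']).round(1),(T.as_matrix().T@M).round(3).tolist(),c['mtx'][0][0])
```

```text
arm 308 [542.  259.8] 69.8 [-77.  63.]
grip 160 [525.5 226.9 129. ] [534.8 236.9 146.9] [510.6 210.1 105.1]
red A 12 [551.8 293.4  97.7]
screw 10 [543.4  14.6 119. ]
tube 36 [612.7 -87.8 129. ]
carousel ((669.6475219726562, -133.31057739257812), 116.72917938232422)
base ((640.3988037109375, -132.03076171875), (283.5523376464844, 299.56341552734375), 88.80394744873047)
block 132 ((536.51806640625, -32.562721252441406), (49.01032257080078, 48.67421340942383), 87.52046203613281)
arm 124 [518.6 225.7] 67.0 [-45.  91.]
grip 86 [517.8 217.4 131.4] [533.1 235.7 148.5] [506.4 207.8 106. ]
red A 2 [553.1 294.4  93.6]
screw 4 [534.9  10.3 119.3]
tube 31 [612.8 -90.2 128.8]
carousel ((669.1664428710938, -136.2358856201172), 117.80834197998047)
base ((636.618408203125, -137.02723693847656), (281.67279052734375, 304.93963623046875), 89.5152359008789)
block 149 ((535.7554931640625, -34.681373596191406), (48.641170501708984, 48.812923431396484), 89.47469329833984)
Rtool [[0.967, -0.254, -0.0], [-0.254, -0.967, -0.001], [0.0, 0.001, -1.0]]
cam in tool [  80.6    0.3 -157.7] [[-0.0, -0.955, -0.296], [1.0, -0.0, 0.0], [-0.0, -0.296, 0.955]] 300.80327043490377
```

The target grip is near (522,222) with a yaw of about 68°. The socket is near (536,-33) and the arm must end at about -37°. I'm moving over the drop arm for a closer look.

Call:
arm_command(commands=[{"tz": 1.5, "grip": -1}, {"tx": 1.2, "ty": -1.6, "tz": 2, "wz": -1.2, "grip": -1}, {"tx": 2.2, "ty": -2.9, "tz": 2, "wz": -1.2, "grip": -1}, {"tx": 3.2, "ty": -4.2, "tz": 2, "wz": -1.2, "grip": -1}, {"tx": 4.2, "ty": -5.5, "tz": 2, "wz": -1.2, "grip": -1}])

```text
invalid input
```

Call:
arm_command(commands=[{"wx": 0, "wy": 0, "wz": 0, "tx": 0, "ty": 0, "tz": 1.5, "grip": -1}, {"wx": 0, "wy": 0, "wz": -1.2, "tx": 1.2, "ty": -1.6, "tz": 2, "grip": -1}, {"wx": 0, "wy": 0, "wz": -1.2, "tx": 2.2, "ty": -2.9, "tz": 2, "grip": -1}, {"wx": 0, "wy": 0, "wz": -1.2, "tx": 3.2, "ty": -4.2, "tz": 2, "grip": -1}, {"wx": 0, "wy": 0, "wz": -1.2, "tx": 4.2, "ty": -5.5, "tz": 2, "grip": -1}])

```text
t: 0.57
tcp_pos: [272.3, 519.9, 276.6]
eef_rot: [0.982, -0.19, -0.0, -0.0]
contact_force: [0.5, 0.3, -0.9]
grip_width: 87.7
grip_force: 0.0
```

Call:
arm_command(commands=[{"wx": 0, "wy": 0, "wz": 0, "tx": 1, "ty": -1.3, "tz": 0, "grip": -1}, {"wx": 0, "wy": 0, "wz": 0, "tx": 2, "ty": -2.6, "tz": 0, "grip": -1}, {"wx": 0, "wy": 0, "wz": 0, "tx": 3, "ty": -3.9, "tz": 0, "grip": -1}, {"wx": 0, "wy": 0, "wz": 0, "tx": 4, "ty": -5.2, "tz": 0, "grip": -1}, {"wx": 0, "wy": 0, "wz": 0, "tx": 5, "ty": -6.5, "tz": 0, "grip": -1}])

```text
t: 0.98
tcp_pos: [397.4, 357.0, 276.6]
eef_rot: [0.982, -0.19, -0.0, -0.0]
contact_force: [1.1, 0.2, 0.2]
grip_width: 87.8
grip_force: 0.0
```

Call:
arm_command(commands=[{"wx": 0, "wy": 0, "wz": 0, "tx": 0.9, "ty": -1.2, "tz": 0, "grip": -1}, {"wx": 0, "wy": 0, "wz": 0, "tx": 1.8, "ty": -2.4, "tz": 0, "grip": -1}, {"wx": 0, "wy": 0, "wz": 0, "tx": 2.6, "ty": -3.5, "tz": 0, "grip": -1}, {"wx": 0, "wy": 0, "wz": 0, "tx": 3.4, "ty": -4.6, "tz": 0, "grip": -1}, {"wx": 0, "wy": 0, "wz": 0, "tx": 3.4, "ty": -4.6, "tz": 0, "grip": -1}])

```text
t: 1.4
tcp_pos: [483.8, 239.9, 276.4]
eef_rot: [0.981, -0.192, 0.0, 0.001]
contact_force: [-1.5, 1.3, -0.6]
grip_width: 87.8
grip_force: 0.0
```

```bash
cat >> h.py <<'E'
def st():
    s=robot.sense(); x=R.from_quat(s['eef_rot']).as_matrix()
    print('tcp',np.round(s['tcp_pos'],1),'psi',np.degrees(np.arctan2(x[1,0],x[0,0])).round(2),'z',x[:,2].round(4),'F',np.round(s['contact_force'],1),'M',np.round(s['torque'],2),'w',round(s['grip_width'],1),'t',round(s['t'],2),'j',np.round(s['joint_pos'],2)); return s
E
python3 - <<'E'
from h import *
st(); snap('wrist','w1')
cv2.imwrite('pics/w1b.png',cv2.resize(cv2.imread('pics/w1.png'),(768,576),interpolation=3))
E
```

```text
tcp [483.8 239.9 276.4] psi -22.12 z [-1.0e-04 -1.2e-03 -1.0e+00] F [-1.5  1.3 -0.6] M [0.04 0.05 0.05] w 87.8 t 1.4 j [ 0.82  0.11 -0.21  0.   -1.26  0.36]
```

View pics/w1b.png

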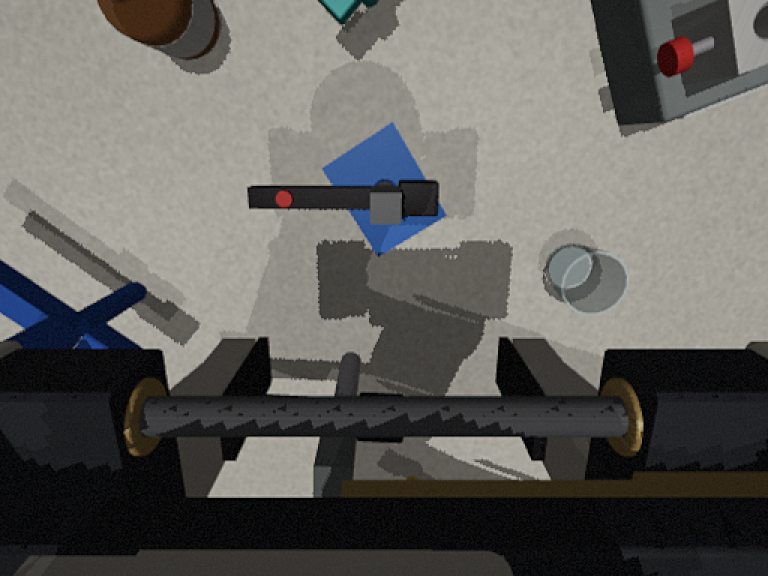

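The wrist view shows the grip's top face at enlarged pixels (370–403, 192–224). The arm points left and lies nearly horizontal, so the yaw matches. The fingers will straddle it along the arm. Now to refine the numbers.

Run:
```python
from h import *
p,X=cloud('w1'); v,u=np.mgrid[:384,:512]
m=(X[...,2]>139)&(X[...,2]<150)&(abs(u-258)<25)&(abs(v-139)<25)
q=X[m]; print('top',m.sum(),q.mean(0).round(1),cv2.minAreaRect(q[:,:2].astype(np.float32)),'pix',u[m].mean(),v[m].mean(),u[m].min(),u[m].max(),v[m].min(),v[m].max())
print('ray',ray('w1',u[m].mean(),v[m].mean(),145).round(1))
m=(X[...,2]>88)&(X[...,2]<98)&(abs(u-230)<70)&(abs(v-133)<15)
r=cv2.minAreaRect(X[m][:,:2].astype(np.float32)); q=X[m&(u<240)][:,:2]; w,V=np.linalg.eigh(np.cov(q.T)); a=V[:,1]; print('arm',r,np.degrees(np.arctan2(a[1],a[0])),q.mean(0),np.median(X[m][:,2]))
m=(X[...,2]>40)&(X[...,2]<49)&(abs(u-258)<50)&(abs(v-125)<50); print('stand',cv2.minAreaRect(X[m][:,:2].astype(np.float32)))
```

```text
top 440 [520.9 222.5 144.5] ((520.84423828125, 222.39370727539062), (19.415557861328125, 19.375272750854492), 67.4644546508789) pix 257.0090909090909 138.0090909090909 247 267 128 148
ray [521.  222.4 145. ]
arm ((533.344482421875, 251.54556274414062), (142.8795623779297, 25.788314819335938), 67.21609497070312) 67.38696707488002 [544.68368402 278.92694203] 92.76626675185861
stand ((520.7269287109375, 222.55026245117188), (90.16352081298828, 70.11450958251953), 9.675090789794922)
```

Call:
arm_command(commands=[{"wx": 0, "wy": 0, "wz": 0, "tx": 0.1, "ty": -1.6, "tz": 0, "grip": -1}, {"wx": 0, "wy": 0, "wz": 0, "tx": 0.2, "ty": -3.2, "tz": 0, "grip": -1}, {"wx": 0, "wy": 0, "wz": 0, "tx": 0.3, "ty": -4.8, "tz": 0, "grip": -1}, {"wx": 0, "wy": 0, "wz": 0, "tx": 0.4, "ty": -6.4, "tz": 0, "grip": -1}, {"wx": 0, "wy": 0, "wz": 0, "tx": 0.5, "ty": -8.0, "tz": 0, "grip": -1}])

```text
t: 1.87
tcp_pos: [493.7, 43.0, 276.6]
eef_rot: [0.982, -0.189, 0.0, -0.0]
contact_force: [0.6, 0.7, 0.6]
grip_width: 87.5
grip_force: 0.0
```

Call:
arm_command(commands=[{"wx": 0, "wy": 0, "wz": 0, "tx": 0, "ty": -1.2, "tz": 0, "grip": -1}, {"wx": 0, "wy": 0, "wz": 0, "tx": 0, "ty": -2.2, "tz": 0, "grip": -1}, {"wx": 0, "wy": 0, "wz": 0, "tx": 0, "ty": -2.2, "tz": 0, "grip": -1}, {"wx": 0, "wy": 0, "wz": 0, "tx": 0, "ty": -2.2, "tz": 0, "grip": -1}])

```text
t: 2.2
tcp_pos: [494.1, -11.6, 276.5]
eef_rot: [0.982, -0.191, -0.0, -0.0]
contact_force: [0.4, 0.5, 0.3]
grip_width: 87.4
grip_force: 0.0
```

Run:
```python
from h import *
st(); snap('wrist','w2')
cv2.imwrite('pics/w2b.png',cv2.resize(cv2.imread('pics/w2.png'),(768,576),interpolation=3))
```

```text
tcp [494.1 -11.6 276.5] psi -22.02 z [-0.e+00  2.e-04 -1.e+00] F [0.4 0.5 0.3] M [ 0.09 -0.02  0.  ] w 87.4 t 2.2 j [ 0.37  0.03 -0.29 -0.   -1.25  0.81]
```

View pics/w2b.png

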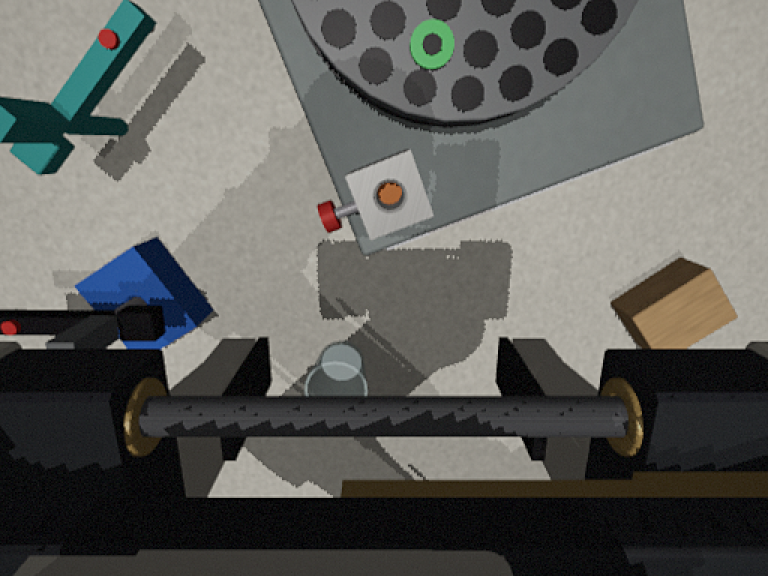

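The view shows the socket mouth at enlarged pixel (390,194) with the orange cushion inside, the green rim at (433,44), and the screw head at (328,216).

Run:
```python
from h import *
p,X=cloud('w2'); v,u=np.mgrid[:384,:512]; c=p.astype(int)
m=(X[...,2]>126)&(X[...,2]<134)&(abs(u-260)<35)&(abs(v-130)<35)
print('block',m.sum(),np.median(X[m][:,2]),cv2.minAreaRect(X[m][:,:2].astype(np.float32)))
h=(X[...,2]<124)&(np.hypot(u-260,v-129)<12); print('hole',h.sum(),u[h].mean(),v[h].mean())
# hole in block top: circle of non-top pixels
o=(c[...,0]-c[...,2]>60)&(np.hypot(u-260,v-129)<14); q=X[o]; print('cushion',o.sum(),np.median(q,0).round(1),ray('w2',u[o].mean(),v[o].mean(),100).round(1))
g=(c[...,1]-c[...,0]>50)&(c[...,1]-c[...,2]>50)&(np.hypot(u-289,v-29)<25); (cx,cy),r=cv2.minEnclosingCircle(np.argwhere(g)[:,::-1].astype(np.float32)); print('tube',g.sum(),cx,cy,r,ray('w2',cx,cy,129).round(1))
m=(X[...,2]>70)&(X[...,2]<80)&(v<170); r=cv2.minAreaRect(X[m][:,:2].astype(np.float32)); print('base',r)
m=(X[...,2]>20)&(u<110)&(v<125)&(X[...,1]>0); print('teal max',np.nanmax(X[m],0).round(0),np.nanmin(X[m],0).round(0))
a=cv2.imread('pics/w2.png')[90:170,220:310]; cv2.imwrite('pics/w2c.png',cv2.resize(a,(675,600),interpolation=cv2.INTER_CUBIC))
```

```text
block 1858 129.44875291585498 ((535.6763916015625, -33.46786117553711), (45.98801803588867, 46.0359992980957), 89.04295349121094)
hole 266 259.6766917293233 129.49248120300751
cushion 169 [533.9 -33.1  99.3] [533.9 -33.2 100. ]
tube 610 288.0 29.0 16.492521286010742 [610.6 -91.2 129. ]
base ((575.4334106445312, -35.50018310546875), (499.8257141113281, 183.20599365234375), 67.9631118774414)
teal max [721. 215. 141.] [644.  77.  21.]
```

View pics/w2c.png

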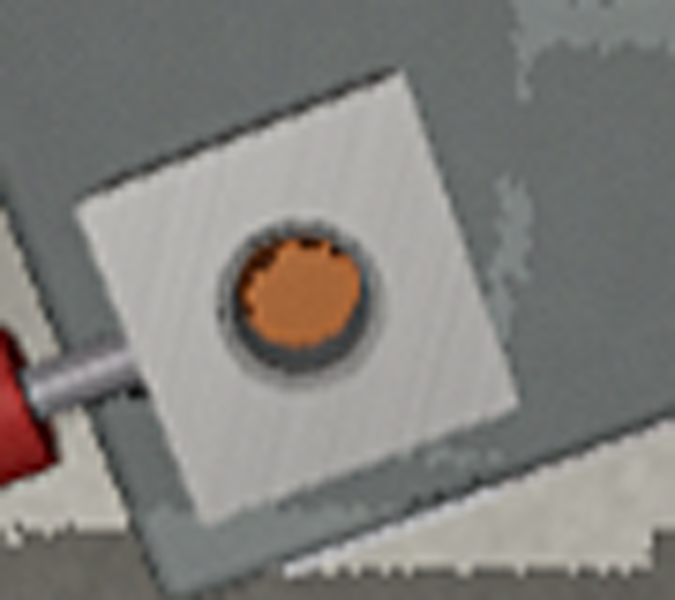

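Call:
arm_command(commands=[{"wx": 0, "wy": 0, "wz": 0, "tx": 0.2, "ty": 1.5, "tz": 0, "grip": -1}, {"wx": 0, "wy": 0, "wz": 0, "tx": 0.4, "ty": 3, "tz": 0, "grip": -1}, {"wx": 0, "wy": 0, "wz": -0.1, "tx": 0.6, "ty": 4.5, "tz": 0, "grip": -1}, {"wx": 0, "wy": 0, "wz": -0.1, "tx": 0.8, "ty": 6, "tz": 0, "grip": -1}, {"wx": 0, "wy": 0, "wz": -0.1, "tx": 1.0, "ty": 7.5, "tz": 0, "grip": -1}])

```text
t: 2.67
tcp_pos: [518.7, 179.8, 276.6]
eef_rot: [0.981, -0.194, 0.0, -0.0]
contact_force: [1.1, -0.4, 0.2]
grip_width: 87.8
grip_force: 0.0
```

Call:
arm_command(commands=[{"wx": 0, "wy": 0, "wz": 0, "tx": 0, "ty": 1.0, "tz": 0, "grip": -1}, {"wx": 0, "wy": 0, "wz": 0, "tx": 0, "ty": 1.8, "tz": -1, "grip": -1}, {"wx": 0, "wy": 0, "wz": 0, "tx": 0, "ty": 1.8, "tz": -2.2, "grip": -1}, {"wx": 0, "wy": 0, "wz": 0, "tx": 0, "ty": 1.8, "tz": -3.4, "grip": -1}, {"wx": 0, "wy": 0, "wz": 0, "tx": 0, "ty": 1.8, "tz": -3.4, "grip": -1}])

```text
t: 3.08
tcp_pos: [515.4, 221.7, 185.5]
eef_rot: [0.981, -0.194, -0.004, 0.003]
contact_force: [-1.0, -0.5, -0.8]
grip_width: 87.6
grip_force: 0.0
```

Run:
```python
from h import *
st()
```

```text
tcp [515.4 221.7 185.5] psi -22.41 z [-0.0084 -0.0049 -1.    ] F [-1.  -0.5 -0.8] M [-0.17  0.26  0.  ] w 87.6 t 3.08 j [ 0.75  0.21 -0.29 -0.   -1.08  0.43]
```

Call:
arm_command(commands=[{"wx": 0, "wy": 0, "wz": 0, "tx": 0, "ty": 0, "tz": 0, "grip": -1}, {"wx": 0, "wy": 0, "wz": 0, "tx": 0, "ty": 0, "tz": 0, "grip": -1}])

```text
t: 3.25
tcp_pos: [519.9, 222.5, 193.2]
eef_rot: [0.981, -0.195, 0.001, -0.0]
contact_force: [0.7, -0.2, 0.7]
grip_width: 87.7
grip_force: 0.0
```

Run:
```python
from h import *
st()
```

```text
tcp [519.9 222.5 193.2] psi -22.44 z [ 1.7e-03  5.0e-04 -1.0e+00] F [ 0.7 -0.2  0.7] M [-0.02 -0.09  0.01] w 87.7 t 3.25 j [ 0.75  0.2  -0.28  0.   -1.08  0.43]
```

Call:
arm_command(commands=[{"wx": 0, "wy": 0, "wz": 0, "tx": 0.04, "ty": 0, "tz": -1, "grip": -1}, {"wx": 0, "wy": 0, "wz": 0, "tx": 0.04, "ty": 0, "tz": -2, "grip": -1}, {"wx": 0, "wy": 0, "wz": 0, "tx": 0.04, "ty": 0, "tz": -2.8, "grip": -1}, {"wx": 0, "wy": 0, "wz": 0, "tx": 0.04, "ty": 0, "tz": -3.4, "grip": -1}, {"wx": 0, "wy": 0, "wz": 0, "tx": 0.04, "ty": 0, "tz": -3.4, "grip": -1}])

```text
t: 3.67
tcp_pos: [520.0, 221.2, 105.8]
eef_rot: [0.981, -0.195, -0.001, 0.0]
contact_force: [-0.9, -0.4, 0.4]
grip_width: 87.5
grip_force: 0.0
```

Call:
arm_command(commands=[{"wx": 0, "wy": 0, "wz": 0, "tx": 0, "ty": 0, "tz": 0, "grip": -1}, {"wx": 0, "wy": 0, "wz": 0, "tx": 0, "ty": 0, "tz": 0, "grip": -1}, {"wx": 0, "wy": 0, "wz": 0, "tx": 0, "ty": 0, "tz": 0, "grip": -1}])

```text
t: 3.92
tcp_pos: [521.4, 222.2, 108.7]
eef_rot: [0.981, -0.195, 0.001, -0.001]
contact_force: [-0.8, 0.0, 0.3]
grip_width: 87.5
grip_force: 0.0
```

Run:
```python
from h import *
st()
```

```text
tcp [521.4 222.2 108.7] psi -22.5 z [ 0.0028  0.002  -1.    ] F [-0.8  0.   0.3] M [-0.05  0.06  0.01] w 87.5 t 3.92 j [ 0.75  0.29 -0.39  0.   -0.89  0.43]
```

Call:
arm_command(commands=[{"wx": 0, "wy": 0, "wz": 0, "tx": 0, "ty": 0, "tz": -0.26, "grip": -1}, {"wx": 0, "wy": 0, "wz": 0, "tx": 0, "ty": 0, "tz": -0.26, "grip": 1}, {"wx": 0, "wy": 0, "wz": 0, "tx": 0, "ty": 0, "tz": -0.26, "grip": 1}, {"wx": 0, "wy": 0, "wz": 0, "tx": 0, "ty": 0, "tz": -0.26, "grip": 1}, {"wx": 0, "wy": 0, "wz": 0, "tx": 0, "ty": 0, "tz": -0.26, "grip": 1}])

```text
t: 4.33
tcp_pos: [520.4, 221.4, 100.2]
eef_rot: [0.981, -0.195, 0.0, -0.0]
contact_force: [-0.3, -0.5, -0.5]
grip_width: 66.7
grip_force: 0.0
```

Call:
arm_command(commands=[{"wx": 0, "wy": 0, "wz": 0, "tx": 0, "ty": 0, "tz": 0, "grip": 1}, {"wx": 0, "wy": 0, "wz": 0, "tx": 0, "ty": 0, "tz": 0, "grip": 1}, {"wx": 0, "wy": 0, "wz": 0, "tx": 0, "ty": 0, "tz": 0, "grip": 1}, {"wx": 0, "wy": 0, "wz": 0, "tx": 0, "ty": 0, "tz": 0, "grip": 1}, {"wx": 0, "wy": 0, "wz": 0, "tx": 0, "ty": 0, "tz": 0, "grip": 1}])

```text
t: 4.75
tcp_pos: [520.3, 221.4, 100.0]
eef_rot: [0.981, -0.195, -0.0, 0.0]
contact_force: [-0.0, -0.6, 0.5]
grip_width: 33.4
grip_force: 0.0
```

Run:
```python
from h import *
st()
```

```text
tcp [520.3 221.4 100. ] psi -22.51 z [-0. -0. -1.] F [-0.  -0.6  0.5] M [ 0.02 -0.02 -0.02] w 33.4 t 4.75 j [ 0.75  0.3  -0.4   0.   -0.88  0.43]
```

Call:
arm_command(commands=[{"wx": 0, "wy": 0, "wz": 0, "tx": 0.02, "ty": 0.04, "tz": 0, "grip": 1}, {"wx": 0, "wy": 0, "wz": 0, "tx": 0.02, "ty": 0.04, "tz": 0, "grip": 1}, {"wx": 0, "wy": 0, "wz": 0, "tx": 0.02, "ty": 0.04, "tz": 0, "grip": 1}, {"wx": 0, "wy": 0, "wz": 0, "tx": 0.02, "ty": 0.04, "tz": 0, "grip": 1}, {"wx": 0, "wy": 0, "wz": 0, "tx": 0.02, "ty": 0.04, "tz": 0, "grip": 1}])

```text
t: 5.17
tcp_pos: [520.9, 222.5, 100.1]
eef_rot: [0.981, -0.195, 0.0, -0.0]
contact_force: [0.2, 0.7, 0.4]
grip_width: 19.7
grip_force: 30.0
```

Run:
```python
from h import *
st()
```

```text
tcp [520.9 222.5 100.1] psi -22.51 z [ 2.e-04  2.e-04 -1.e+00] F [0.2 0.7 0.4] M [ 0.21 -0.18  0.05] w 19.7 t 5.17 j [ 0.75  0.3  -0.4   0.   -0.88  0.43]
```

Call:
arm_command(commands=[{"wx": 0, "wy": 0, "wz": 0, "tx": 0, "ty": 0, "tz": 0.4, "grip": 1}, {"wx": 0, "wy": 0, "wz": 0, "tx": 0, "ty": 0, "tz": 1.0, "grip": 1}, {"wx": 0, "wy": 0, "wz": 0, "tx": 0, "ty": 0, "tz": 1.7, "grip": 1}, {"wx": 0, "wy": 0, "wz": 0, "tx": 0, "ty": 0, "tz": 2.6, "grip": 1}, {"wx": 0, "wy": 0, "wz": 0, "tx": 0, "ty": 0, "tz": 3.6, "grip": 1}])

```text
t: 5.58
tcp_pos: [519.9, 221.7, 190.6]
eef_rot: [0.981, -0.195, -0.001, 0.001]
contact_force: [-0.6, 1.0, -2.0]
grip_width: 20.1
grip_force: 30.0
```

Call:
arm_command(commands=[{"wx": 0, "wy": 0, "wz": 0, "tx": 0, "ty": 0, "tz": 1, "grip": 1}, {"wx": 0, "wy": 0, "wz": 0, "tx": 0, "ty": 0, "tz": 2, "grip": 1}, {"wx": 0, "wy": 0, "wz": 0, "tx": 0, "ty": 0, "tz": 2.6, "grip": 1}, {"wx": 0, "wy": 0, "wz": 0, "tx": 0, "ty": 0, "tz": 2.6, "grip": 1}, {"wx": 0, "wy": 0, "wz": 0, "tx": 0, "ty": 0, "tz": 2.6, "grip": 1}])

```text
t: 6.0
tcp_pos: [520.6, 222.4, 255.8]
eef_rot: [0.981, -0.195, 0.0, -0.001]
contact_force: [0.8, -0.1, -2.2]
grip_width: 20.1
grip_force: 30.0
```

Run:
```python
from h import *
st(); st()
```

```text
tcp [520.6 222.4 255.8] psi -22.52 z [ 7.0e-04  1.2e-03 -1.0e+00] F [ 0.8 -0.1 -2.2] M [-0.03  0.05 -0.02] w 20.1 t 6.0 j [ 0.75  0.16 -0.19 -0.   -1.22  0.43]
tcp [520.6 222.4 255.8] psi -22.52 z [ 7.0e-04  1.2e-03 -1.0e+00] F [ 0.8 -0.1 -2.2] M [-0.03  0.05 -0.02] w 20.1 t 6.0 j [ 0.75  0.16 -0.19 -0.   -1.22  0.43]
```

Call:
arm_command(commands=[{"wx": 0, "wy": 0, "wz": -1.16, "tx": 0.04, "ty": -0.68, "tz": 0, "grip": 1}, {"wx": 0, "wy": 0, "wz": -2.32, "tx": 0.08, "ty": -1.36, "tz": 0, "grip": 1}, {"wx": 0, "wy": 0, "wz": -3.48, "tx": 0.12, "ty": -2.04, "tz": 0, "grip": 1}, {"wx": 0, "wy": 0, "wz": -4.64, "tx": 0.16, "ty": -2.72, "tz": 0, "grip": 1}, {"wx": 0, "wy": 0, "wz": -5.8, "tx": 0.2, "ty": -3.4, "tz": 0, "grip": 1}])

```text
t: 6.42
tcp_pos: [524.7, 136.2, 253.2]
eef_rot: [0.876, -0.482, -0.001, 0.001]
contact_force: [0.3, 0.1, -2.5]
grip_width: 19.9
grip_force: 30.0
```

Call:
arm_command(commands=[{"wx": 0, "wy": 0, "wz": -1.16, "tx": 0.04, "ty": -0.68, "tz": 0, "grip": 1}, {"wx": 0, "wy": 0, "wz": -2.32, "tx": 0.08, "ty": -1.36, "tz": 0, "grip": 1}, {"wx": 0, "wy": 0, "wz": -3.48, "tx": 0.12, "ty": -2.04, "tz": 0, "grip": 1}, {"wx": 0, "wy": 0, "wz": -4.64, "tx": 0.16, "ty": -2.72, "tz": 0, "grip": 1}, {"wx": 0, "wy": 0, "wz": -5.8, "tx": 0.2, "ty": -3.4, "tz": 0, "grip": 1}])

```text
t: 6.83
tcp_pos: [529.6, 51.3, 253.3]
eef_rot: [-0.692, 0.722, 0.001, -0.001]
contact_force: [0.2, -0.3, -2.0]
grip_width: 19.7
grip_force: 30.0
```

Call:
arm_command(commands=[{"wx": 0, "wy": 0, "wz": -1.16, "tx": 0.04, "ty": -0.68, "tz": 0, "grip": 1}, {"wx": 0, "wy": 0, "wz": -2.32, "tx": 0.08, "ty": -1.36, "tz": 0, "grip": 1}, {"wx": 0, "wy": 0, "wz": -3.48, "tx": 0.12, "ty": -2.04, "tz": 0, "grip": 1}, {"wx": 0, "wy": 0, "wz": -4.64, "tx": 0.16, "ty": -2.72, "tz": 0, "grip": 1}, {"wx": 0, "wy": 0, "wz": -5.8, "tx": 0.2, "ty": -3.4, "tz": 0, "grip": 1}])

```text
t: 7.25
tcp_pos: [534.6, -33.6, 253.3]
eef_rot: [-0.444, 0.896, 0.001, -0.002]
contact_force: [-0.2, 0.7, -2.4]
grip_width: 19.7
grip_force: 30.0
```

Call:
arm_command(commands=[{"wx": 0, "wy": 0, "wz": 0, "tx": 0, "ty": 0, "tz": 0, "grip": 1}, {"wx": 0, "wy": 0, "wz": 0, "tx": 0, "ty": 0, "tz": 0, "grip": 1}, {"wx": 0, "wy": 0, "wz": 0, "tx": 0, "ty": 0, "tz": 0, "grip": 1}, {"wx": 0, "wy": 0, "wz": 0, "tx": 0, "ty": 0, "tz": 0, "grip": 1}])

```text
t: 7.58
tcp_pos: [535.5, -32.1, 254.4]
eef_rot: [-0.448, 0.894, 0.0, -0.001]
contact_force: [1.1, -0.0, -2.3]
grip_width: 19.7
grip_force: 30.0
```

Run:
```python
from h import *
st()
```

```text
tcp [535.5 -32.1 254.4] psi -126.8 z [-1.1e-03 -1.0e-04 -1.0e+00] F [ 1.1 -0.  -2.3] M [ 0.09 -0.15  0.02] w 19.7 t 7.58 j [ 0.31  0.11 -0.25 -0.   -1.21 -0.95]
```

Call:
arm_command(commands=[{"wx": 0, "wy": 0, "wz": -0.1, "tx": 0, "ty": -0.05, "tz": -0.4, "grip": 1}, {"wx": 0, "wy": 0, "wz": -0.1, "tx": 0, "ty": -0.05, "tz": -0.8, "grip": 1}, {"wx": 0, "wy": 0, "wz": -0.1, "tx": 0, "ty": -0.05, "tz": -0.8, "grip": 1}, {"wx": 0, "wy": 0, "wz": -0.1, "tx": 0, "ty": -0.05, "tz": -0.8, "grip": 1}, {"wx": 0, "wy": 0, "wz": -0.1, "tx": 0, "ty": -0.05, "tz": -0.8, "grip": 1}])

```text
t: 8.0
tcp_pos: [535.8, -33.8, 234.9]
eef_rot: [-0.442, 0.897, -0.0, -0.0]
contact_force: [0.2, -0.4, -2.2]
grip_width: 19.8
grip_force: 30.0
```

Run:
```python
from h import *
st()
for n in('wrist','scene','side'): snap(n,n+'3')
a=cv2.resize(cv2.imread('pics/wrist3.png'),(520,390)); b=cv2.resize(cv2.imread('pics/scene3.png')[130:230,130:270],(280,200),interpolation=3)
b2=cv2.resize(cv2.imread('pics/side3.png')[120:220,260:400],(280,200),interpolation=3)
o=np.zeros((400,800,3),np.uint8); o[:390,:520]=a; o[:200,520:]=b; o[200:,520:]=b2; cv2.imwrite('pics/v3.png',o)
for n in('wrist3','scene3','side3'):
    p,X=cloud(n); c=p.astype(int); 
    m=(abs(X[...,2]-226)<8)&(np.hypot(X[...,0]-575,X[...,1]+65)<80)&(c.max(-1)<70); q=X[m][:,:2]
    if len(q)>5: print(n,'arm',len(q),cv2.minAreaRect(q.astype(np.float32)),np.median(X[m][:,2]))
    r=(c[...,0]>130)&(c[...,1]<60)&(X[...,2]>200)&(np.hypot(X[...,0]-575,X[...,1]+65)<90)
    if r.any(): print('red',r.sum(),np.median(X[r],0).round(1))
```

```text
tcp [535.8 -33.8 234.9] psi -127.48 z [-4.e-04 -3.e-04 -1.e+00] F [ 0.2 -0.4 -2.2] M [ 0.08 -0.13  0.01] w 19.8 t 8.0 j [ 0.3   0.13 -0.28  0.   -1.17 -0.96]
wrist3 arm 3087 ((563.5532836914062, -58.622169494628906), (16.61318588256836, 133.91139221191406), 54.99454116821289) 226.99981071262008
scene3 arm 218 ((566.0919799804688, -53.11399459838867), (24.043594360351562, 130.5945587158203), 49.646629333496094) 226.25649983218108
side3 arm 214 ((562.7317504882812, -60.476539611816406), (25.84296989440918, 134.13194274902344), 52.0396842956543) 227.28578367628768
```

View pics/v3.png

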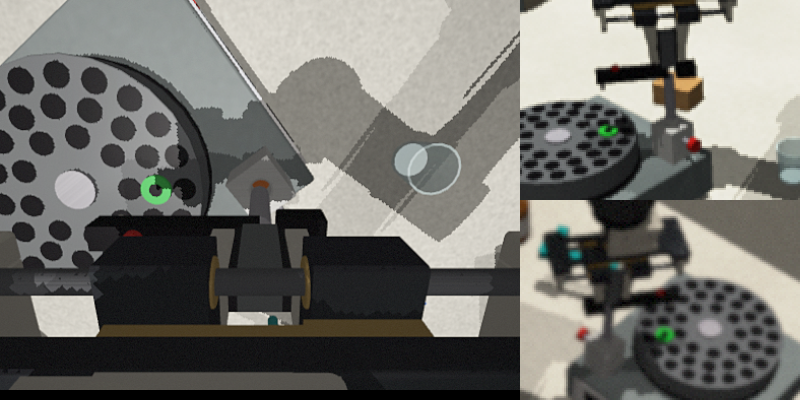

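Run:
```python
from h import *
p,X=cloud('wrist3'); v,u=np.mgrid[:384,:512]
m=(abs(X[...,2]-227)<4)
a=np.array([535.8,-33.8]); d=np.array([np.cos(np.radians(-37.5)),np.sin(np.radians(-37.5))]); nrm=np.array([-d[1],d[0]])
L=(X[...,:2]-a)@d; W=(X[...,:2]-a)@nrm
pts=[]
for col in range(90,250):
    k=m[:,col]&(L[:,col]>15)&(L[:,col]<110)
    if k.sum()>2: r=np.argmax(k); pts.append((L[r,col],W[r,col]))
pts=np.array(pts); print(len(pts),pts[::10].round(1).tolist())
g=(pts[:,0]>30)&(pts[:,0]<95); f=np.polyfit(pts[g,0],pts[g,1],1); print('edge slope deg',np.degrees(f[0]),'W at axis',f[1])
# post pixels: near foot
s=(X[...,2]>139)&(X[...,2]<185)&(np.hypot(X[...,0]-535.7,X[...,1]+33.5)<20); 
for z0 in (140,150,160,170):
    k=s&(X[...,2]>=z0)&(X[...,2]<z0+10); print(z0,k.sum(),np.nanmean(X[k],0).round(1),L[k].min().round(1),L[k].max().round(1),W[k].min().round(1),W[k].max().round(1))
t=ray('wrist3',156/520*512,190/390*384,129); print('tube',t.round(1),'LW',((t[:2]-a)@d).round(1),((t[:2]-a)@nrm).round(1))
b=(abs(X[...,2]-129.5)<3)&(np.hypot(X[...,0]-535.7,X[...,1]+33.5)<45); print('block',cv2.minAreaRect(X[b][:,:2].astype(np.float32)))
```

```text
141 [[100.8, -7.8], [94.8, -7.8], [88.5, -7.9], [82.9, -7.5], [76.4, -7.9], [70.2, -8.0], [64.3, -8.4], [58.4, -7.5], [52.3, -7.6], [46.1, -8.3], [40.0, -7.8], [34.0, -7.5], [27.7, -8.2], [21.6, -7.8], [15.6, -7.5]]
edge slope deg 0.10125242748829556 W at axis -7.9104158789553916
140 49 [531.9 -38.5 145.6] -7.3 7.5 -8.0 -1.6
150 67 [532.6 -38.8 155.2] -7.7 8.1 -8.1 0.1
160 72 [532.2 -38.7 165. ] -7.6 7.7 -8.1 -0.4
170 84 [532.4 -38.8 175.3] -7.8 8.1 -8.0 0.2
tube [610.2 -90.5 129. ] LW 93.5 0.3
block ((535.01806640625, -33.50474548339844), (46.22108840942383, 46.30022430419922), 88.62976837158203)
```

The fit looks good: arm yaw within 0.1°, post vertical and over the socket, tube in line. Going in.

Call:
arm_command(commands=[{"wx": 0, "wy": 0, "wz": 0, "tx": 0, "ty": 0, "tz": -0.25, "grip": 1}, {"wx": 0, "wy": 0, "wz": 0, "tx": 0, "ty": 0, "tz": -0.5, "grip": 1}, {"wx": 0, "wy": 0, "wz": 0, "tx": 0, "ty": 0, "tz": -0.75, "grip": 1}, {"wx": 0, "wy": 0, "wz": 0, "tx": 0, "ty": 0, "tz": -0.75, "grip": 1}])

```text
t: 8.48
tcp_pos: [534.8, -34.0, 214.4]
eef_rot: [-0.442, 0.897, 0.001, -0.001]
contact_force: [0.2, -0.5, -2.0]
grip_width: 19.8
grip_force: 30.0
```

Call:
arm_command(commands=[{"wx": 0, "wy": 0, "wz": 0, "tx": 0, "ty": 0, "tz": -0.2, "grip": 1}, {"wx": 0, "wy": 0, "wz": 0, "tx": 0, "ty": 0, "tz": -0.4, "grip": 1}, {"wx": 0, "wy": 0, "wz": 0, "tx": 0, "ty": 0, "tz": -0.6, "grip": 1}, {"wx": 0, "wy": 0, "wz": 0, "tx": 0, "ty": 0, "tz": -0.6, "grip": 1}, {"wx": 0, "wy": 0, "wz": 0, "tx": 0, "ty": 0, "tz": -0.6, "grip": 1}])

```text
t: 8.9
tcp_pos: [535.6, -33.9, 200.9]
eef_rot: [-0.442, 0.897, 0.0, -0.0]
contact_force: [0.2, 0.0, -2.1]
grip_width: 20.0
grip_force: 30.0
```

Run:
```python
from h import *
st()
```

```text
tcp [535.6 -33.9 200.9] psi -127.52 z [-7.e-04 -2.e-04 -1.e+00] F [ 0.2  0.  -2.1] M [ 0.13 -0.14 -0.  ] w 20.0 t 8.9 j [ 0.3   0.15 -0.33  0.   -1.09 -0.96]
```

Call:
arm_command(commands=[{"wx": 0, "wy": 0, "wz": 0, "tx": 0, "ty": 0, "tz": -0.12, "grip": 1}, {"wx": 0, "wy": 0, "wz": 0, "tx": 0, "ty": 0, "tz": -0.24, "grip": 1}, {"wx": 0, "wy": 0, "wz": 0, "tx": 0, "ty": 0, "tz": -0.36, "grip": 1}, {"wx": 0, "wy": 0, "wz": 0, "tx": 0, "ty": 0, "tz": -0.44, "grip": 1}, {"wx": 0, "wy": 0, "wz": 0, "tx": 0, "ty": 0, "tz": -0.44, "grip": 1}])

```text
t: 9.32
tcp_pos: [536.1, -33.8, 190.4]
eef_rot: [-0.442, 0.897, -0.0, 0.0]
contact_force: [-0.6, 0.0, 3.0]
grip_width: 20.0
grip_force: 30.0
```

Call:
arm_command(commands=[{"wx": 0, "wy": 0, "wz": 0, "tx": 0, "ty": 0, "tz": 0, "grip": 1}, {"wx": 0, "wy": 0, "wz": 0, "tx": 0, "ty": 0, "tz": 0, "grip": 1}, {"wx": 0, "wy": 0, "wz": 0, "tx": 0, "ty": 0, "tz": 0, "grip": 1}])

```text
t: 9.57
tcp_pos: [536.0, -33.8, 190.7]
eef_rot: [-0.442, 0.897, -0.0, 0.0]
contact_force: [-0.2, 2.4, 2.4]
grip_width: 19.7
grip_force: 30.0
```

Call:
arm_command(commands=[{"wx": 0, "wy": 0, "wz": 0, "tx": 0, "ty": 0, "tz": -0.06, "grip": 1}, {"wx": 0, "wy": 0, "wz": 0, "tx": 0, "ty": 0, "tz": -0.12, "grip": 1}, {"wx": 0, "wy": 0, "wz": 0, "tx": 0, "ty": 0, "tz": -0.18, "grip": 1}, {"wx": 0, "wy": 0, "wz": 0, "tx": 0, "ty": 0, "tz": -0.18, "grip": 1}, {"wx": 0, "wy": 0, "wz": 0, "tx": 0, "ty": 0, "tz": -0.18, "grip": 1}])

```text
t: 9.98
tcp_pos: [536.1, -33.8, 186.1]
eef_rot: [-0.442, 0.897, -0.0, 0.0]
contact_force: [-1.3, 0.8, 6.1]
grip_width: 19.8
grip_force: 30.0
```

Call:
arm_command(commands=[{"wx": 0, "wy": 0, "wz": 0, "tx": 0, "ty": 0, "tz": 0, "grip": 1}, {"wx": 0, "wy": 0, "wz": 0, "tx": 0, "ty": 0, "tz": 0, "grip": 1}])

```text
t: 10.15
tcp_pos: [536.1, -33.8, 186.2]
eef_rot: [-0.442, 0.897, -0.0, 0.0]
contact_force: [-1.7, 1.2, 7.1]
grip_width: 19.8
grip_force: 30.0
```

Call:
arm_command(commands=[{"wx": 0, "wy": 0, "wz": 0, "tx": 0, "ty": 0, "tz": 0, "grip": 1}, {"wx": 0, "wy": 0, "wz": 0, "tx": 0, "ty": 0, "tz": 0, "grip": 1}])

```text
t: 10.32
tcp_pos: [536.1, -33.8, 186.2]
eef_rot: [-0.442, 0.897, -0.0, 0.0]
contact_force: [-1.4, 1.0, 4.8]
grip_width: 19.5
grip_force: 30.0
```

Call:
arm_command(commands=[{"wx": 0, "wy": 0, "wz": 0, "tx": 0, "ty": 0, "tz": 0, "grip": 1}, {"wx": 0, "wy": 0, "wz": 0, "tx": 0, "ty": 0, "tz": 0, "grip": 1}])

```text
t: 10.48
tcp_pos: [536.1, -33.8, 186.2]
eef_rot: [-0.442, 0.897, -0.0, 0.0]
contact_force: [-0.8, 0.4, 5.8]
grip_width: 19.8
grip_force: 30.0
```

Call:
arm_command(commands=[{"wx": 0, "wy": 0, "wz": 0, "tx": 0, "ty": 0, "tz": -0.036, "grip": 1}, {"wx": 0, "wy": 0, "wz": 0, "tx": 0, "ty": 0, "tz": -0.036, "grip": 1}, {"wx": 0, "wy": 0, "wz": 0, "tx": 0, "ty": 0, "tz": -0.036, "grip": 1}, {"wx": 0, "wy": 0, "wz": 0, "tx": 0, "ty": 0, "tz": -0.036, "grip": 1}, {"wx": 0, "wy": 0, "wz": 0, "tx": 0, "ty": 0, "tz": -0.036, "grip": 1}])

```text
t: 10.9
tcp_pos: [536.1, -33.8, 185.4]
eef_rot: [-0.442, 0.897, -0.0, 0.0]
contact_force: [-1.4, 0.4, 6.2]
grip_width: 19.8
grip_force: 30.0
```

Run:
```python
from h import *
F=[]
for i in range(16):
    robot.snapshot('wrist'); s=robot.sense(); F.append([*s['contact_force'],s['tcp_pos'][2]])
F=np.array(F); print(F.mean(0).round(2),F.std(0).round(2)); st()
snap('wrist','w5'); snap('scene','s5'); snap('side','d5')
a=cv2.resize(cv2.imread('pics/w5.png'),(520,390)); b=cv2.resize(cv2.imread('pics/s5.png')[130:230,130:270],(280,200),interpolation=3)
b2=cv2.resize(cv2.imread('pics/d5.png')[120:220,260:400],(280,200),interpolation=3)
o=np.zeros((400,800,3),np.uint8); o[:390,:520]=a; o[:200,520:]=b; o[200:,520:]=b2; cv2.imwrite('pics/v5.png',o)
```

```text
[ -1.37   1.12   6.64 185.39] [0.59 0.52 0.62 0.01]
tcp [536.1 -33.8 185.4] psi -127.5 z [ 8.e-04  0.e+00 -1.e+00] F [-1.6  0.9  6.8] M [0.62 0.56 0.01] w 20.2 t 11.7 j [ 0.3   0.16 -0.35  0.   -1.05 -0.96]
```

View pics/v5.png

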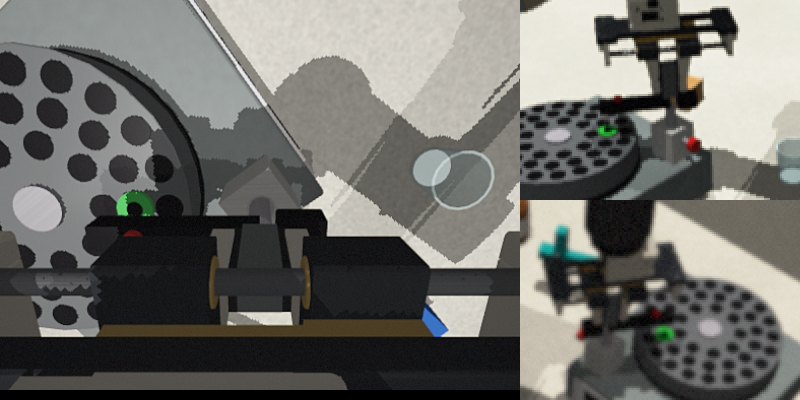

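The views show the post seated in the socket and the nozzle over the green rim. Fz of +6.64 plus the 2.3 N weight puts about 9 N on the cushion, and it is steady. I'll hold another second, then hand in.

Call:
arm_command(commands=[{"wx": 0, "wy": 0, "wz": 0, "tx": 0, "ty": 0, "tz": 0, "grip": 1}, {"wx": 0, "wy": 0, "wz": 0, "tx": 0, "ty": 0, "tz": 0, "grip": 1}, {"wx": 0, "wy": 0, "wz": 0, "tx": 0, "ty": 0, "tz": 0, "grip": 1}, {"wx": 0, "wy": 0, "wz": 0, "tx": 0, "ty": 0, "tz": 0, "grip": 1}, {"wx": 0, "wy": 0, "wz": 0, "tx": 0, "ty": 0, "tz": 0, "grip": 1}])

```text
t: 12.27
tcp_pos: [536.1, -33.8, 185.4]
eef_rot: [-0.442, 0.897, -0.0, 0.0]
contact_force: [-1.6, 0.1, 6.9]
grip_width: 19.9
grip_force: 30.0
```

Call:
arm_command(commands=[{"wx": 0, "wy": 0, "wz": 0, "tx": 0, "ty": 0, "tz": 0, "grip": 1}, {"wx": 0, "wy": 0, "wz": 0, "tx": 0, "ty": 0, "tz": 0, "grip": 1}, {"wx": 0, "wy": 0, "wz": 0, "tx": 0, "ty": 0, "tz": 0, "grip": 1}, {"wx": 0, "wy": 0, "wz": 0, "tx": 0, "ty": 0, "tz": 0, "grip": 1}, {"wx": 0, "wy": 0, "wz": 0, "tx": 0, "ty": 0, "tz": 0, "grip": 1}])

```text
t: 12.68
tcp_pos: [536.1, -33.8, 185.4]
eef_rot: [-0.442, 0.897, -0.0, 0.0]
contact_force: [-1.7, 0.7, 6.5]
grip_width: 19.8
grip_force: 30.0
```

Run:
```python
from h import *
st(); print(robot.hand_in())
```

```text
tcp [536.1 -33.8 185.4] psi -127.5 z [ 9.e-04  0.e+00 -1.e+00] F [-1.7  0.7  6.5] M [ 0.66  0.58 -0.01] w 19.8 t 12.68 j [ 0.3   0.16 -0.35  0.   -1.05 -0.96]
the job is handed in; nothing more can be done
None
```

I handed the job in at 12.7 s: the drop arm's post is in the clamp socket with the nozzle over the green-rimmed tube, still gripped and pressing on the cushion with a steady 9 N or so (measured push plus its own weight), held for about 1.8 s.

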